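Pack up a microscope's side-port camera

TASK

The heavy camera hanging from the microscope's side port needs propping: choose packers whose combined thickness fills the gap between the support bracket and the camera's rubber foot, and slide them in flat on top of each other, square and pushed home against the two stop pins. The pack must be snug, so that it squeezes the foot a little, but never force the foot up onto its stop; then let go, and leave the dish, bottle and tip box where they are.

Things in the scene. Friction and masses are not known exactly. Their poses are not given: they have to be found in the camera images.
- microscope: inverted microscope, fixed, base 460 x 200 mm, 580 mm high; origin on the bench under the middle of its base, x from eyepieces to lamp pillar. On its +y side a blue camera hangs from the port, centred over bracket_top: 84 mm along x, 112 mm along y, 90 mm high, underside 12 mm above the tip of its rubber foot. A tool must lean back 25 to 45 degrees to reach in past its free end.
- bracket_top (a point): point on the flat top of the aluminium support bracket, 32 mm above the bench, straight under the camera's foot. z up; x is the way packers are slid in, from the camera's free end towards the microscope. The top is 56 mm wide (y) and runs from x = -45 to +43 mm. The gap from here up to the tip of the foot differs every time, 20 to 28.5 mm, and no reading gives it: find it by feel.
- home (a point): point on the bracket's top, 25 mm along -x from bracket_top, axes the same: a packer pushed home has its centre over this point, its length along x. Two upright steel stop pins (8 mm thick, 30 mm tall, 16 mm to either side of the middle) have their near faces 55 mm further along x. A packer pushed home sticks out 24 mm beyond the camera's free end.
- camera_foot (a joint): domed black rubber foot (36 mm across, flat tip 12 mm across, edge rising 4.5 mm) under the camera: how far it is pushed up, in m. 0 = hanging free, nothing touches it; it pushes back with about 1.5 N per mm; 0.005 = on its stop. The pack is snug when it squeezes the foot by about 1 to 3.5 mm.
- packer_white_mid (a point): centre (half-way up) of a white plastic packer, a flat plate 110 mm (x) by 44 mm (y) and 10 mm thick (z), 68 g, both ends bevelled by 3 mm on 4 mm, lying flat on the bench; either end may go first
- packer_blue_a_mid (a point): centre (half-way up) of a blue plastic packer, a flat plate 110 mm (x) by 44 mm (y) and 12 mm thick (z), 81 g, both ends bevelled by 3 mm on 4 mm, lying flat on the bench; either end may go first
- packer_blue_b_mid (a point): centre (half-way up) of a blue (twin of the other blue one) plastic packer, a flat plate 110 mm (x) by 44 mm (y) and 12 mm thick (z), 81 g, both ends bevelled by 3 mm on 4 mm, lying flat on the bench; either end may go first
- packer_green_mid (a point): centre (half-way up) of a green plastic packer, a flat plate 110 mm (x) by 44 mm (y) and 14 mm thick (z), 95 g, both ends bevelled by 3 mm on 4 mm, lying flat on the bench; either end may go first
- packer_yellow_mid (a point): centre (half-way up) of a yellow plastic packer, a flat plate 110 mm (x) by 44 mm (y) and 16 mm thick (z), 108 g, both ends bevelled by 3 mm on 4 mm, lying flat on the bench; either end may go first
- packer_red_mid (a point): centre (half-way up) of a red plastic packer, a flat plate 110 mm (x) by 44 mm (y) and 18 mm thick (z), 122 g, both ends bevelled by 3 mm on 4 mm, lying flat on the bench; either end may go first
- dish_mid (a point): centre of a clear covered culture dish with red medium, 90 mm across, 15 mm high, on the bench among the packers; leave it alone
- bottle: amber bottle, 64 mm across, 150 mm high, origin under its centre; leave it alone
- tip_box: blue pipette-tip box, 80 x 120 x 62 mm, origin under its centre; leave it alone
Mind the look-alikes: they are no part of the job. Leave any green, purple or yellow look-alike of the part that bears bracket_top alone.

How it is judged (in metres and radians):
At the end, for the whole second after the job is handed in: At rest and released, the pack squeezes the camera's foot by 0.7 to 3.7 mm; each packer in it lies flat (within 4 degrees), square to the bracket (within 8 degrees), its centre within 11 mm of home in plan; every other packer is clear of the foot (60 mm or more from home) (value of joint camera_foot between 0.0007 and 0.0037 m and velocity of joint camera_foot below 0.005 m/s and ((horizontal distance between packer_white_mid and home below 0.011 m and angle between packer_white_mid's own z axis and vertical below 0.07 rad and angle between the x axis of packer_white_mid and the x axis of home, either way round below 0.14 rad) or horizontal distance between packer_white_mid and home above 0.06 m) and ((horizontal distance between packer_blue_a_mid and home below 0.011 m and angle between packer_blue_a_mid's own z axis and vertical below 0.07 rad and angle between the x axis of packer_blue_a_mid and the x axis of home, either way round below 0.14 rad) or horizontal distance between packer_blue_a_mid and home above 0.06 m) and ((horizontal distance between packer_blue_b_mid and home below 0.011 m and angle between packer_blue_b_mid's own z axis and vertical below 0.07 rad and angle between the x axis of packer_blue_b_mid and the x axis of home, either way round below 0.14 rad) or horizontal distance between packer_blue_b_mid and home above 0.06 m) and ((horizontal distance between packer_green_mid and home below 0.011 m and angle between packer_green_mid's own z axis and vertical below 0.07 rad and angle between the x axis of packer_green_mid and the x axis of home, either way round below 0.14 rad) or horizontal distance between packer_green_mid and home above 0.06 m) and ((horizontal distance between packer_yellow_mid and home below 0.011 m and angle between packer_yellow_mid's own z axis and vertical below 0.07 rad and angle between the x axis of packer_yellow_mid and the x axis of home, either way round below 0.14 rad) or horizontal distance between packer_yellow_mid and home above 0.06 m) and ((horizontal distance between packer_red_mid and home below 0.011 m and angle between packer_red_mid's own z axis and vertical below 0.07 rad and angle between the x axis of packer_red_mid and the x axis of home, either way round below 0.14 rad) or horizontal distance between packer_red_mid and home above 0.06 m)); the robot touches nothing.
It fails at once if the camera's foot is forced up onto its stop (more than 4.6 mm) (value of joint camera_foot above 0.0046 m).
It fails at once if the dish, bottle or tip box is shifted by more than 30 mm (distance of any of dish_mid, bottle, tip_box from where it was at the start of the episode above 0.03 m).
It also fails if it takes over 67 s, if anything falls off the work surface, if the arm or the gripper's body presses on something with over 40 N, if the wrist force passes 120 N, or if a joint passes its speed limit or range.

ROBOT

A 6-joint arm with a two-finger parallel gripper is mounted at the origin on the work surface. World frame = base frame: x ahead of the robot, y to its left, z up, the work surface at z = 0. Lengths are in mm, angles in degrees, forces in N, time in s.
With the tool pointing down it reaches from about 350 to 850 mm from the base axis. Payload 8.1 kg.
Tool frame: the origin (TCP) lies between the finger pads; the fingertips stand 22 mm ahead of it and the grasp point (between the pads) lies 3 mm ahead of it; z points along the fingers, y is the line along which they close (so a half turn about z gives the same grasp; the last joint's range is limited). The gripper opens to 85 mm and grips with 20 to 120 N. Pads are 22 mm wide; open, the fingers measure 114 mm over their backs; the gripper's body (76 mm by 85 mm) begins 54 mm behind the grasp point. The pads swing forward as they close: fully open they stand 13 mm farther back than shut.
Start: joints at [60.138, 7.471, 85.268, -0, 87.261, -4.893], TCP at [253.261, 543.934, 215.992] pointing down, gripper open.
Joint ranges: [-169.43, 169.43], [-51.17, 129.36], [1.28, 143.12], [-76.62, 256.62], [0, 156.53], [-152.29, 152.29]. Speed limits (degrees/s): [136.94, 136.94, 159.86, 180, 180, 180].

INTERFACE

Orientations are given as [roll, pitch, yaw] about the fixed x, y, z axes, in that order (R = Rz(yaw) Ry(pitch) Rx(roll)).
In Python, from bench import r, vision gives the robot as it stands.
- The arm moves only by the tool step_arm, never from a script. Its argument "targets" is a list that holds one entry, the list of rows, each a list of 6 numbers: the shift along the world's x, y, z in mm, then the turn, a rotation vector about the world's x, y, z in rad. In form: [[[x, y, z, rx, ry, rz], ...]]. A call has 1 to 12 rows; each row is the pose to reach, as a shift and turn from the pose commanded when the call began; what a row does not reach only later rows make up. A row lasts 1/12 s, in which the tool goes at most 41.7 mm and 7.16 degrees, less where a joint would pass 70% of its speed; a pose out of reach is approached as far as the arm can. A call with a gripper value outside its range is refused whole. "fingers" is the gripper's target within -1 to 1 (shut at 1, half-way at 0, fully open at -1), set as the call begins (left out, the last holds). The fingers move at their own pace and stop on an object; "newtons" is the grip in N (left out, the last holds). Time passes only in rows, so rows that repeat a pose let the fingers close. It gives the time, the measured TCP pose, the force, the opening and the grip force at its end, in the units of the state.
- r.sense(): the state, without advancing time (a new reading comes with each control period).
- vision.snapshot(name): name is "side" or "top"; returns a dict with "img" (420x560x3 uint8, blue, green, red), "mtx" (3x3 intrinsics, pixels), "eye" and "attitude" of the camera in the world. Camera axes: x right, y up, looking along -z (the intrinsics and any distortion apply to the point x, -y, -z); pixel columns grow to the right and rows downward; lengths in mm; the calibration is good to about 2 mm. A picture is of the moment at which its call begins. There is no depth.
- r.hand_in(): hands the job in; it is judged then, once.
The state is a dict: "time": time; "joint_pos": joint angles; "qd": joint speeds; "joint_efforts": joint torques, N m; "tool_pos": TCP position; "tcp_rot": TCP orientation; "ft_force": force on the tool from outside, world axes, zero at the start; "wrist_torque": the same for the moment, N m; "finger_gap": finger opening in mm; "grip_force": force on a finger pad.
Only numpy, scipy, OpenCV 4.12 (cv2) and the standard library are available. Lean on these libraries where they do the work, as an engineer would, in place of code of your own. Each camera call takes 0.05 s, during which the arm holds its last target. There are 200 camera calls.

## Working session

There is one attempt and no reset: what is moved stays moved. The work goes in short steps, Python scripts to look and compute and a tool call to move; the robot and the scene stay as the last step left them, time stands still between calls to the robot, and variables do not carry over. Pictures are saved under pics/ and viewed, at most 13 in all, crops included, and the job is handed in when it is done.

Besides the shell and the picture viewer there is one more tool, called after "Emit:" by a JSON object that holds its "api" and its "payload", one argument or row to a line. step_arm: Moves the arm, as the interface text tells. Its arguments: {"type":"object","properties":{"targets":{"type":"array"},"fingers":{"type":"number"},"newtons":{"type":"number"}},"required":["targets"]}

```bash
ls; mkdir -p pics; python3 - <<'E'
from bench import r, vision
import cv2,numpy as np,pickle
s=r.sense();print({k:np.round(v,3) for k,v in s.items()})
for n in("side","top"):
    d=vision.snapshot(n);print(n,d['mtx'],d['eye'],d['attitude'],d.keys())
    cv2.imwrite(f'pics/{n}0.png',d['img']);pickle.dump(d,open(f'{n}0.pkl','wb'))
E
```

```text
pics
{'time': np.float64(0.0), 'joint_pos': array([ 6.0137e+01,  7.5160e+00,  8.5329e+01,  1.0000e-03,  8.7262e+01,
       -4.8930e+00]), 'qd': array([ 0.028, -0.054, -0.01 , -0.013,  0.03 , -0.071]), 'joint_efforts': array([ 0.0000e+00, -5.6941e+01, -5.0055e+01, -0.0000e+00,  1.5000e-02,
       -0.0000e+00]), 'tool_pos': array([252.971, 543.427, 214.936]), 'tcp_rot': array([-1.79894e+02, -1.00000e-02,  1.55030e+02]), 'ft_force': array([ 1.036, -0.526,  0.087]), 'wrist_torque': array([-0.008, -0.034,  0.02 ]), 'grip_force': np.float64(0.0), 'finger_gap': np.float64(85.513)}
side [[477.19506124   0.         282.77595859]
 [  0.         477.19506124 200.64532075]
 [  0.           0.           1.        ]] [1351.70064962 -446.29247021 1032.16032879] [44.0257466   0.08778264 60.89084291] dict_keys(['img', 'mtx', 'eye', 'attitude'])
top [[393.12814993   0.         277.72058509]
 [  0.         393.12814993 211.49296956]
 [  0.           0.           1.        ]] [ 322.33727546    2.90127851 1074.74692596] [ 10.74340175  -1.12636732 -89.50352952] dict_keys(['img', 'mtx', 'eye', 'attitude'])
```

View pics/side0.png

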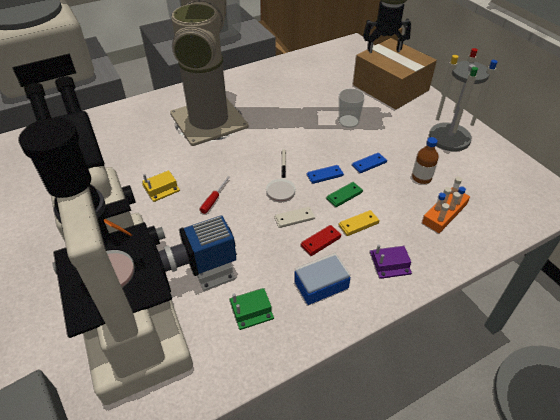

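View pics/top0.png

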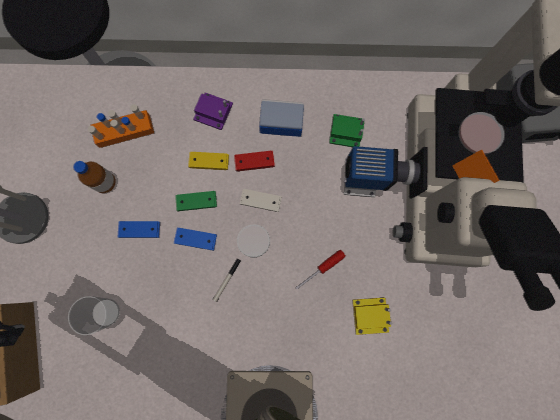

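Top view: white (260,200), blues (139,230) and (195,239), green (196,201), yellow (209,161), red (255,160), dish (253,240), camera (372,168) with the aluminium bracket showing at about (360,192). The look-alike brackets are green (347,129), purple (213,110) and yellow (373,316). In the side view the real bracket is at about (215,275), under the blue camera.

```bash
cat > h.py <<'E'
import cv2,numpy as np,pickle
from scipy.spatial.transform import Rotation as Ro
def load(n): return pickle.load(open(n,'rb'))
def ray(d,px):
    px=np.atleast_2d(px).astype(float);K=d['mtx']
    v=np.c_[(px[:,0]-K[0,2])/K[0,0],-(px[:,1]-K[1,2])/K[1,1],-np.ones(len(px))]
    return v@Ro.from_euler('xyz',d['attitude'],degrees=True).as_matrix().T
def onz(d,px,z):
    v=ray(d,px);e=np.array(d['eye']);return (e+v*((z-e[2])/v[:,2])[:,None])
def proj(d,P):
    q=(np.atleast_2d(P)-d['eye'])@Ro.from_euler('xyz',d['attitude'],degrees=True).as_matrix();K=d['mtx']
    return np.c_[K[0,2]+K[0,0]*q[:,0]/-q[:,2],K[1,2]-K[1,1]*q[:,1]/-q[:,2]]
def rect(d,mask,z):
    """largest-contour min-area rect on plane z: centre, sizes, angle of long side"""
    c,_=cv2.findContours(mask,cv2.RETR_EXTERNAL,cv2.CHAIN_APPROX_NONE);out=[]
    for k in c:
        if cv2.contourArea(k)<150: continue
        p=onz(d,k[:,0,:],z)[:,:2].astype(np.float32)
        (cx,cy),(w,h),a=cv2.minAreaRect(p)
        if h>w:w,h,a=h,w,a+90
        out.append((round(cx),round(cy),round(w),round(h),round((a+90)%180-90,1),k.reshape(-1,2).mean(0).round()))
    return out
E
python3 - <<'E'
from h import *
R={'red':((0,8),14,18),'yellow':((22,32),14,16),'green':((45,80),14,14),'blue':((100,125),14,12)}
for n in('top','side'):
    d=load(n+'0.pkl');hsv=cv2.cvtColor(d['img'],cv2.COLOR_BGR2HSV)
    print(n,'base px',proj(d,[[0,0,0]]))
    for c,((a,b),_,t) in R.items():
        m=cv2.inRange(hsv,(a,140,50),(b,255,255))
        for q in rect(d,m,t):print(c,q)
    m=cv2.inRange(hsv,(15,0,195),(40,70,255))
    for q in rect(d,m,10):
        if 60<q[2]<160: print('white',q)
d=load('top0.pkl');a=cv2.resize(d['img'][130:215,320:440],None,fx=5,fy=5,interpolation=cv2.INTER_CUBIC)
d=load('side0.pkl');b=cv2.resize(d['img'][205:305,150:270],None,fx=4,fy=4,interpolation=cv2.INTER_CUBIC)
cv2.imwrite('pics/ca.png',a);cv2.imwrite('pics/cb.png',b)
E
```

```text
top base px [[269.42113635 415.63746493]]
red (389, -161, 78, 24, -52.3, array([331., 261.]))
red (668, 51, 107, 48, -82.3, array([254., 161.]))
yellow (249, -265, 93, 89, -85.7, array([371., 317.]))
yellow (667, 179, 109, 48, 87.6, array([208., 160.]))
green (552, 209, 106, 44, -83.0, array([196., 200.]))
green (776, -214, 88, 61, 81.4, array([348., 127.]))
blue (447, 206, 108, 43, 80.6, array([195., 239.]))
blue (472, 361, 109, 42, 89.2, array([139., 229.]))
blue (665, -283, 118, 95, 86.0, array([372., 164.]))
blue (759, -22, 118, 21, 86.1, array([280., 131.]))
side base px [[208.70492944 120.56638388]]
red (675, 48, 114, 51, -82.0, array([320., 241.]))
red (392, -162, 93, 26, -52.2, array([209., 202.]))
yellow (673, 176, 113, 52, 88.1, array([358., 223.]))
yellow (253, -263, 104, 93, 3.8, array([158., 185.]))
green (772, -212, 89, 89, 80.8, array([250., 308.]))
green (557, 207, 109, 48, -83.0, array([345., 194.]))
blue (808, -35, 140, 92, 54.4, array([319., 288.]))
blue (534, -216, 164, 121, -4.8, array([212., 246.]))
blue (451, 204, 109, 51, 80.8, array([325., 174.]))
blue (475, 360, 108, 50, -89.6, array([369., 162.]))
white (343, -525, 72, 65, -4.5, array([ 82., 239.]))
```

View pics/ca.png

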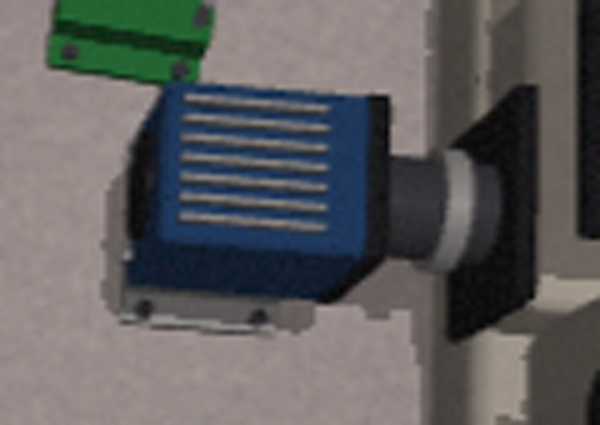

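View pics/cb.png

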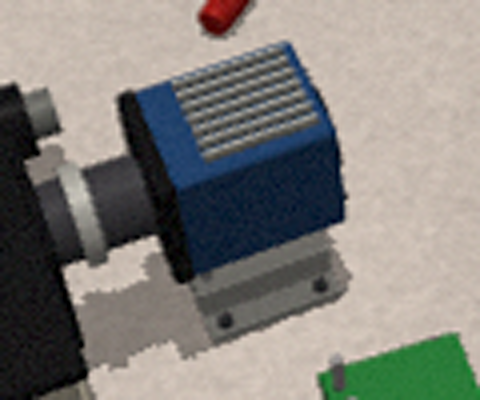

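The crops confirm it: the grey aluminium flange (top crop (120–270, 325), side crop (215–350, 310)) lies under the blue camera, so that bracket is the one. The green one beside it is a look-alike. Next I triangulate the camera corners and the flange, and find the white packer.

```bash
python3 - <<'E'
from h import *
T=load('top0.pkl');S=load('side0.pkl')
def tri(pt,ps):
    a=ray(T,pt)[0];b=ray(S,ps)[0];a/=np.linalg.norm(a);b/=np.linalg.norm(b);eT,eS=np.array(T['eye']),np.array(S['eye'])
    s=np.linalg.lstsq(np.c_[a,-b],eS-eT,rcond=None)[0];p,q=eT+a*s[0],eS+b*s[1]
    return ((p+q)/2).round(1),np.linalg.norm(p-q).round(1)
ct=lambda u,v:(320+(u-2)/5,130+(v-2)/5); cs=lambda u,v:(150+(u-1.5)/4,205+(v-1.5)/4)
print('free +x top',tri(ct(172,83),cs(333,123)))
print('free -x top',tri(ct(160,240),cs(290,42)))
for z in(155,158,162):
    print(z,'T',onz(T,[ct(172,83),ct(160,240),ct(368,96),ct(388,97)],z)[:,:2].round(1).tolist(),'S',onz(S,[cs(333,123),cs(290,42),cs(185,188)],z)[:,:2].round(1).tolist())
print('fins',[ (np.degrees(np.arctan2(*(b-a)[[1,0]])).round(1)) for a,b in [onz(T,[ct(185,98),ct(330,108)],158),onz(T,[ct(180,217),ct(327,228)],158)]])
for z in (0,5):print('flange',z,onz(T,[ct(120,322),ct(270,334)],z)[:,:2].round(1).tolist(),onz(S,[cs(215,345),cs(350,280)],z)[:,:2].round(1).tolist())
hsv=cv2.cvtColor(T['img'],cv2.COLOR_BGR2HSV);print('white px',hsv[200,250:270:4].tolist(),hsv[185,262])
m=cv2.inRange(hsv,(15,0,170),(45,90,255));
for q in rect(T,m,10):print(q)
m=cv2.inRange(T['img'],(0,195,195),(255,255,255))
for q in rect(T,m,10):print(q)
E
```

```text
free +x top (array([ 660.2, -198.2,  164.2]), np.float64(0.8))
free -x top (array([ 582.5, -191.8,  157.4]), np.float64(0.5))
155 T [[663.5, -200.6], [583.1, -192.5], [658.2, -297.7], [657.9, -307.6]] S [[653.0, -195.2], [580.5, -190.9], [655.6, -290.8]]
158 T [[662.3, -200.0], [582.3, -191.9], [657.1, -296.7], [656.8, -306.6]] S [[655.4, -196.1], [583.2, -191.8], [658.0, -291.4]]
162 T [[660.9, -199.1], [581.1, -191.1], [655.7, -295.4], [655.3, -305.3]] S [[658.5, -197.2], [586.7, -192.9], [661.2, -292.1]]
fins [np.float64(-93.2), np.float64(-93.6)]
flange 0 [[578.9, -201.6], [573.1, -286.3]] [[659.7, -294.0], [656.2, -197.6]]
flange 5 [[577.7, -200.6], [571.9, -284.9]] [[663.1, -294.7], [659.6, -198.8]]
white px [[17, 29, 161], [17, 30, 161], [18, 29, 160], [16, 27, 159], [16, 27, 161]] [  7  22 150]
```

```bash
cat >> h.py <<'E'
TH=np.radians(32)
def goal(head_deg,tilt=TH):
    """tool rotation: leaning, pointing along horizontal heading; closing axis across"""
    a=np.radians(head_deg);d=np.array([np.cos(a),np.sin(a),0]);z=np.array([0,0,1.])
    f=np.sin(tilt)*d-np.cos(tilt)*z;y=np.cross(z,d)*-1
    return [Ro.from_matrix(np.c_[np.cross(s*y,f),s*y,f]) for s in(1,-1)],d
def move(s,head,pos=None,tilt=TH):
    R0=Ro.from_euler('xyz',s['tcp_rot'],degrees=True);G,d=goal(head,tilt)
    v=min([(g*R0.inv()).as_rotvec() for g in G],key=np.linalg.norm)
    return (None if pos is None else (np.array(pos)-s['tool_pos']).round(1)),v.round(3)
E
python3 - <<'E'
from h import *
from bench import r
T=load('top0.pkl');lab=cv2.cvtColor(T['img'],cv2.COLOR_BGR2LAB).astype(int)
sub=lab[180:220,225:295];bg=np.median(sub.reshape(-1,3),0);print('bg',bg,'w',lab[200,255])
for thr in (5,7):
    m=np.zeros(lab.shape[:2],np.uint8);m[180:220,225:295]=(sub[:,:,2]-bg[2]>=thr)
    m=cv2.morphologyEx(cv2.medianBlur(m*255,3),cv2.MORPH_CLOSE,np.ones((3,3)))
    for q in rect(T,m,10):print(thr,q)
s=r.sense();print(s['ft_force'].round(2) if hasattr(s['ft_force'],'round') else s['ft_force'])
E
```

```text
bg [150. 132. 131.] w [163 129 134]
[-0.17 -0.26 -0.45]
```

```bash
python3 - <<'E'
from h import *
from bench import r
T=load('top0.pkl');im=cv2.GaussianBlur(T['img'],(5,5),1);lab=cv2.cvtColor(im,cv2.COLOR_BGR2LAB).astype(int)
sub=lab[180:220,225:295]
sc=(sub[:,:,2]-131)+(132-sub[:,:,1])
for thr in (2,3,4):
    m=np.zeros(lab.shape[:2],np.uint8);m[180:220,225:295]=(sc>=thr)*255
    m=cv2.morphologyEx(cv2.morphologyEx(m,cv2.MORPH_CLOSE,np.ones((3,3))),cv2.MORPH_OPEN,np.ones((5,5)))
    for q in rect(T,m,10):print(thr,q)
    h=34.0
E
```

```text
2 (558, 32, 115, 51, 79.2, array([260., 200.]))
3 (557, 32, 112, 48, 78.8, array([260., 200.]))
4 (557, 32, 109, 44, 79.6, array([260., 200.]))
```

```bash
python3 - <<'E'
from h import *
from bench import r
s=r.sense();print(move(s,-100.8,[567.8,83.4,70]))
E
```

```text
(array([ 314.8, -460.1, -145.1]), array([-0.534, -0.275, -1.286]))
```

Emit:
{"api": "step_arm", "payload": {
  "targets": [
    [[315,-460,-65,-0.534,-0.275,-1.286],[315,-460,-65,-0.534,-0.275,-1.286],[315,-460,-65,-0.534,-0.275,-1.286],[315,-460,-65,-0.534,-0.275,-1.286],[315,-460,-65,-0.534,-0.275,-1.286],[315,-460,-65,-0.534,-0.275,-1.286],[315,-460,-65,-0.534,-0.275,-1.286],[315,-460,-65,-0.534,-0.275,-1.286],[315,-460,-65,-0.534,-0.275,-1.286],[315,-460,-65,-0.534,-0.275,-1.286],[315,-460,-65,-0.534,-0.275,-1.286],[315,-460,-65,-0.534,-0.275,-1.286]]
  ],
  "fingers": -0.26,
  "newtons": 60
}}

```text
time: 1.1
tool_pos: [534.2, 132.5, 156.6]
tcp_rot: [179.9, 32.2, 78.9]
ft_force: [2.8, 1.1, 0.2]
finger_gap: 53.6
grip_force: 0.0
```

Emit:
{"api": "step_arm", "payload": {
  "targets": [
    [[0,0,0,0,0,0],[0,0,0,0,0,0],[0,0,0,0,0,0]]
  ]
}}

```text
time: 1.35
tool_pos: [533.5, 134.1, 157.5]
tcp_rot: [-180.0, 32.0, 79.2]
ft_force: [-0.4, -0.0, -0.3]
finger_gap: 53.8
grip_force: 0.0
```

```bash
cat > st.py <<'E'
import sys
from h import *
from bench import r
s=r.sense();a=[float(v) for v in sys.argv[1:]]
print('t',round(s['time'],2),'pos',np.round(s['tool_pos'],1),'F',np.round(s['ft_force'],2),'tau',np.round(s['wrist_torque'],2),'gap',round(s['finger_gap'],1),'grip',round(s['grip_force'],1))
print('joints',np.round(s['joint_pos'],0))
if a:print(move(s,a[0],a[1:4]if len(a)>3 else None))
E
python3 st.py -100.8 567.8 83.4 70
```

```text
t 1.35 pos [533.5 134.1 157.5] F [-0.41 -0.   -0.32] tau [ 0.19 -0.02 -0.04] gap 53.8 grip 0.0
joints [ 26.  21.  82. -25.  97.  38.]
(array([ 34.3, -50.7, -87.5]), array([ 0.   , -0.   , -0.001]))
```

Emit:
{"api": "step_arm", "payload": {
  "targets": [
    [[34.3,-50.7,-60,0,0,0],[34.3,-50.7,-100,0,0,0],[34.3,-50.7,-110,0,0,0],[34.3,-50.7,-124,0,0,0],[34.3,-50.7,-127,0,0,0],[34.3,-50.7,-129,0,0,0],[34.3,-50.7,-129,0,0,0]]
  ]
}}

```text
time: 1.93
tool_pos: [568.8, 85.1, 30.8]
tcp_rot: [179.8, 32.0, 79.3]
ft_force: [-0.0, 0.1, 0.2]
finger_gap: 53.8
grip_force: 0.0
```

```bash
python3 st.py -100.8 567.8 83.4 26; python3 - <<'E'
from h import *
from bench import vision
d=vision.snapshot('side');cv2.imwrite('pics/s1.png',cv2.resize(d['img'][140:260,230:390],None,fx=4,fy=4,interpolation=cv2.INTER_CUBIC))
E
```

```text
t 1.93 pos [568.8  85.1  30.8] F [-0.04  0.09  0.24] tau [ 0.24 -0.05  0.02] gap 53.8 grip 0.0
joints [ 21.  30.  84. -27.  84.  39.]
(array([-1. , -1.7, -4.8]), array([-0.   ,  0.003, -0.003]))
```

View pics/s1.png

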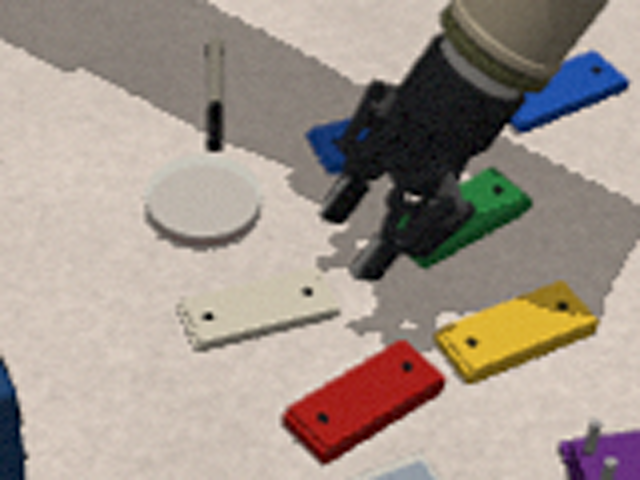

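The side view shows the fingertips at about px (317,202), seemingly short of the white packer's outer end at px (313,214). I'll check that by projection.

```bash
python3 - <<'E'
from h import *
S=load('side0.pkl');T=load('top0.pkl')
d=goal(-100.8)[1];p=np.array([568.8,85.1,30.8]);f=np.sin(TH)*d+[0,0,-np.cos(TH)]
print('tip proj',proj(S,[p+22*f,p]))
c=np.array([558,32,10]);print('white top ends',proj(S,[c-55*d,c,c+55*d]),proj(T,[c-55*d,c,c+55*d]))
from bench import vision
d=vision.snapshot('side');print(d['eye'],d['attitude'])
E
python3 st.py
```

```text
tip proj [[308.22520827 212.26576104]
 [312.25800586 206.9395758 ]]
white top ends [[312.13397174 211.61209917]
 [294.31390545 216.0267727 ]
 [276.18218585 220.518654  ]] [[240.97695458 195.55202711]
 [260.40490565 199.42916208]
 [279.86736902 203.31318447]]
[1351.70064962 -446.29247021 1032.16032879] [44.0257466   0.08778264 60.89084291]
t 2.03 pos [569.8  85.1  31.8] F [0.25 0.89 0.45] tau [ 0.27 -0.06 -0.07] gap 54.0 grip 0.0
joints [ 21.  30.  84. -27.  84.  39.]
```

```bash
python3 - <<'E'
from h import *
S=load('side0.pkl');T=load('top0.pkl')
p=np.array([253,543.5,215]);print(proj(S,[p,p-[0,0,22]]),proj(T,[p,p-[0,0,22]]))
from bench import vision
d=vision.snapshot('top');cv2.imwrite('pics/t1.png',np.hstack([cv2.resize(S['img'][0:80,350:430],None,fx=5,fy=5,interpolation=cv2.INTER_CUBIC),cv2.resize(d['img'][150:230,190:270],None,fx=5,fy=5,interpolation=cv2.INTER_CUBIC)]))
E
```

```text
[[382.34240195  59.83409803]
 [381.37098611  65.76855593]] [[ 10.86789068 317.55458769]
 [ 17.50206392 316.7484309 ]]
```

View pics/t1.png

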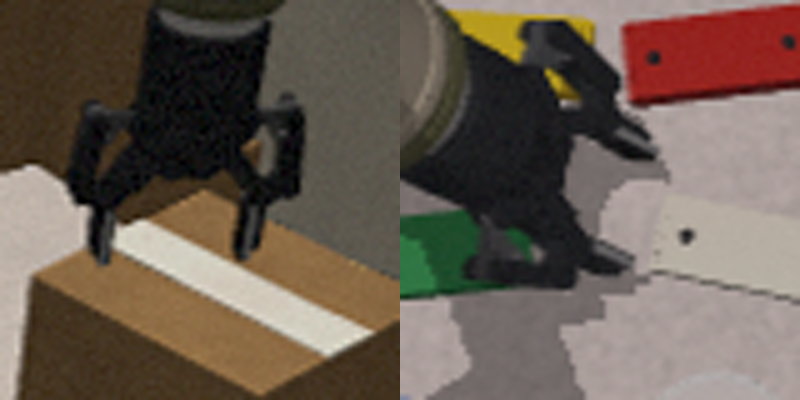

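```bash
python3 - <<'E'
from h import *
T=load('top0.pkl');S=load('side0.pkl')
def tri(pt,ps):
    a=ray(T,pt)[0];b=ray(S,ps)[0];a/=np.linalg.norm(a);b/=np.linalg.norm(b);eT,eS=np.array(T['eye']),np.array(S['eye'])
    s=np.linalg.lstsq(np.c_[a,-b],eS-eT,rcond=None)[0];p,q=eT+a*s[0],eS+b*s[1]
    return ((p+q)/2).round(1),np.linalg.norm(p-q).round(1)
print(tri((241,181),(321.5,209)),tri((236,203.5),(313,194)))
print('pk corners red',tri((234,165),(301.5,241)))
E
python3 st.py
```

```text
(array([601.6,  88.6,  49.6]), np.float64(10.2)) (array([539.3,  99.7,  49.5]), np.float64(8.9))
pk corners red (array([643.6,  62.3,  -9.8]), np.float64(100.3))
t 2.08 pos [569.8  85.   31.7] F [-0.11  0.05  0.01] tau [ 0.25 -0.02  0.06] gap 53.8 grip 0.0
joints [ 21.  30.  84. -27.  84.  39.]
```

Triangulated, the tips lie about 40 mm farther back along the tool than the stated tip point. I'll settle which is right by feel, lowering gently.

Emit:
{"api": "step_arm", "payload": {
  "targets": [
    [[-1,-1,-3,0,0,0],[-1,-1,-5,0,0,0],[-1,-1,-6,0,0,0],[-1,-1,-7,0,0,0],[-1,-1,-8,0,0,0],[-1,-1,-9,0,0,0],[-1,-1,-9,0,0,0]]
  ]
}}

```text
time: 2.67
tool_pos: [566.9, 82.3, 19.7]
tcp_rot: [180.0, 32.0, 79.2]
ft_force: [-0.7, -0.3, -0.0]
finger_gap: 53.9
grip_force: 0.0
```

Emit:
{"api": "step_arm", "payload": {
  "targets": [
    [[0,0,-2,0,0,0],[0,0,-4,0,0,0],[0,0,-5,0,0,0],[0,0,-6,0,0,0],[0,0,-7,0,0,0],[0,0,-8,0,0,0],[0,0,-8,0,0,0]]
  ]
}}

```text
time: 3.25
tool_pos: [567.0, 82.4, 11.8]
tcp_rot: [179.9, 32.0, 79.2]
ft_force: [-0.5, 0.6, 0.4]
finger_gap: 53.8
grip_force: 0.0
```

```bash
python3 st.py; python3 - <<'E'
from h import *
from bench import vision
a=vision.snapshot('top');b=vision.snapshot('side');pickle.dump(a,open('t2.pkl','wb'));pickle.dump(b,open('s2.pkl','wb'))
cv2.imwrite('pics/ts2.png',np.hstack([cv2.resize(b['img'][165:245,260:340],None,fx=5,fy=5,interpolation=cv2.INTER_CUBIC),cv2.resize(a['img'][150:230,190:270],None,fx=5,fy=5,interpolation=cv2.INTER_CUBIC)]))
E
```

```text
t 3.25 pos [567.   82.4  11.8] F [-0.54  0.63  0.38] tau [ 0.21 -0.08 -0.07] gap 53.8 grip 0.0
joints [ 20.  32.  84. -27.  83.  39.]
```

View pics/ts2.png

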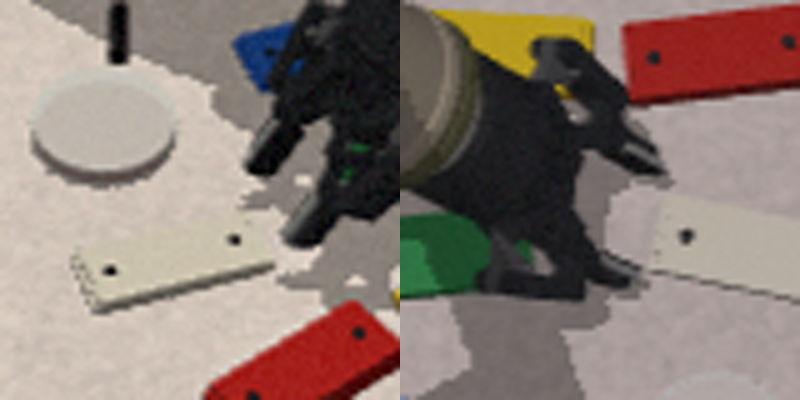

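The image was right: there's no contact at TCP z 11.8, so the real tips are about 20 mm behind the reported TCP along the tool. I'll use that offset from here and calibrate it by touching the bench.

Emit:
{"api": "step_arm", "payload": {
  "targets": [
    [[-3.4,-20.8,0,0,0,0],[-3.4,-20.8,0,0,0,0],[-3.4,-20.8,-10,0,0,0],[-3.4,-20.8,-15,0,0,0],[-3.4,-20.8,-17,0,0,0],[-3.4,-20.8,-18,0,0,0],[-3.4,-20.8,-18,0,0,0]]
  ]
}}

```text
time: 3.93
tool_pos: [563.4, 61.9, -6.6]
tcp_rot: [180.0, 32.0, 79.3]
ft_force: [-0.4, 0.9, -0.6]
finger_gap: 53.8
grip_force: 0.0
```

Emit:
{"api": "step_arm", "payload": {
  "targets": [
    [[0,0,-1,0,0,0],[0,0,-2,0,0,0],[0,0,-2,0,0,0]]
  ]
}}

```text
time: 4.18
tool_pos: [563.8, 61.8, -7.9]
tcp_rot: [179.9, 32.0, 79.2]
ft_force: [-0.2, 0.5, 0.3]
finger_gap: 53.5
grip_force: 0.0
```

Emit:
{"api": "step_arm", "payload": {
  "targets": [
    [[0,0,-1,0,0,0],[0,0,-2,0,0,0],[0,0,-2,0,0,0]]
  ]
}}

```text
time: 4.43
tool_pos: [563.7, 61.6, -10.0]
tcp_rot: [179.9, 32.0, 79.2]
ft_force: [-0.2, 0.1, 0.1]
finger_gap: 53.8
grip_force: 0.0
```

Emit:
{"api": "step_arm", "payload": {
  "targets": [
    [[0,0,-1,0,0,0],[0,0,-2,0,0,0],[0,0,-2,0,0,0]]
  ]
}}

```text
time: 4.68
tool_pos: [563.9, 61.7, -11.9]
tcp_rot: [179.9, 32.0, 79.2]
ft_force: [0.2, 0.1, 1.0]
finger_gap: 53.3
grip_force: 0.3
```

Emit:
{"api": "step_arm", "payload": {
  "targets": [
    [[0,0,-1,0,0,0],[0,0,-1.5,0,0,0],[0,0,-1.5,0,0,0]]
  ]
}}

```text
time: 4.93
tool_pos: [564.0, 61.6, -12.2]
tcp_rot: [179.9, 32.1, 79.2]
ft_force: [-3.1, -0.5, 8.9]
finger_gap: 54.2
grip_force: 4.6
```

```bash
python3 st.py; python3 - <<'E'
from h import *
from bench import vision
a=vision.snapshot('top');b=vision.snapshot('side')
cv2.imwrite('pics/ts3.png',np.hstack([cv2.resize(b['img'][165:245,260:340],None,fx=5,fy=5,interpolation=cv2.INTER_CUBIC),cv2.resize(a['img'][150:230,190:270],None,fx=5,fy=5,interpolation=cv2.INTER_CUBIC)]))
E
```

```text
t 4.93 pos [564.   61.6 -12.2] F [-3.1  -0.52  8.89] tau [-0.38  0.66 -0.36] gap 54.2 grip 4.6
joints [ 19.  32.  86. -28.  80.  39.]
```

View pics/ts3.png

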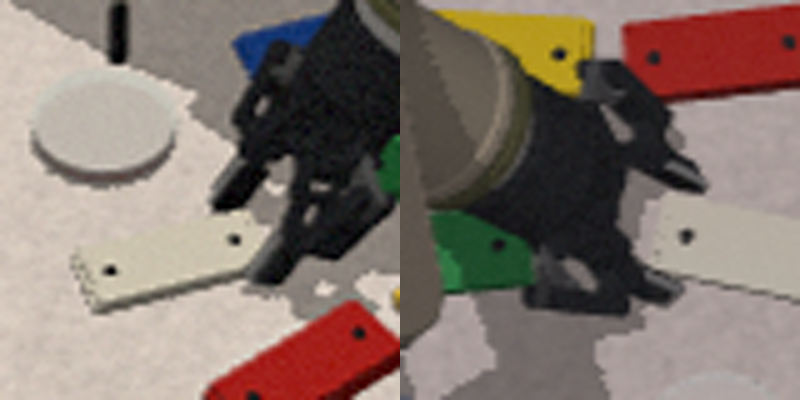

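The fingers straddle the white packer's end: in the top crop the tips are at (700,185) and (680,295), and the packer's end is at x≈658. The bench touch came at TCP z = -12. Now raise a little and close.

Emit:
{"api": "step_arm", "payload": {
  "targets": [
    [[0,0,3,0,0,0],[0,0,3,0,0,0]]
  ]
}}

```text
time: 5.2
tool_pos: [564.2, 61.8, -9.9]
tcp_rot: [179.9, 32.0, 79.2]
ft_force: [0.1, -1.0, 0.3]
finger_gap: 53.8
grip_force: 0.0
```

Emit:
{"api": "step_arm", "payload": {
  "targets": [
    [[0,0,0,0,0,0],[0,0,0,0,0,0],[0,0,0,0,0,0],[0,0,0,0,0,0]]
  ],
  "fingers": 1,
  "newtons": 60
}}

```text
time: 5.53
tool_pos: [564.2, 61.9, -10.0]
tcp_rot: [179.9, 32.0, 79.2]
ft_force: [0.6, 1.9, 5.0]
finger_gap: 41.9
grip_force: 61.3
```

Emit:
{"api": "step_arm", "payload": {
  "targets": [
    [[0,0,20,0,0,0],[0,0,50,0,0,0],[0,0,50,0,0,0]]
  ]
}}

```text
time: 5.78
tool_pos: [566.6, 62.3, 44.3]
tcp_rot: [179.5, 31.9, 79.0]
ft_force: [1.3, 0.2, 1.6]
finger_gap: 41.6
grip_force: 60.9
```

```bash
python3 st.py -93.4
```

```text
t 5.78 pos [566.6  62.3  44.3] F [1.33 0.2  1.62] tau [ 0.32 -0.08  0.01] gap 41.6 grip 60.9
joints [ 19.  28.  86. -28.  84.  37.]
(None, array([-0.001,  0.007,  0.128]))
```

Emit:
{"api": "step_arm", "payload": {
  "targets": [
    [[59,-177,10,0,0.007,0.128],[59,-177,10,0,0.007,0.128],[59,-177,10,0,0.007,0.128],[59,-177,10,0,0.007,0.128],[59,-177,10,0,0.007,0.128],[59,-177,-15,0,0.007,0.128],[59,-177,-19,0,0.007,0.128],[59,-177,-19,0,0.007,0.128],[59,-177,-19,0,0.007,0.128]]
  ]
}}

```text
time: 6.53
tool_pos: [621.7, -114.9, 19.6]
tcp_rot: [-179.4, 32.1, 86.9]
ft_force: [-0.1, -0.5, -0.3]
finger_gap: 42.0
grip_force: 61.0
```

```bash
python3 st.py -93.4 625.8 -114.7 25; python3 - <<'E'
from h import *
from bench import vision
a=vision.snapshot('top');b=vision.snapshot('side')
cv2.imwrite('pics/ts4.png',np.hstack([cv2.resize(b['img'][195:295,180:290],None,fx=3.6,fy=3.6,interpolation=cv2.INTER_CUBIC),cv2.resize(a['img'][120:220,280:390],None,fx=3.6,fy=3.6,interpolation=cv2.INTER_CUBIC)]))
E
```

```text
t 6.53 pos [ 621.7 -114.9   19.6] F [-0.11 -0.47 -0.31] tau [ 0.33 -0.   -0.01] gap 42.0 grip 61.0
joints [  3.  28.  89. -34.  71.  20.]
(array([4.1, 0.2, 5.4]), array([ 0.001, -0.009, -0.   ]))
```

View pics/ts4.png

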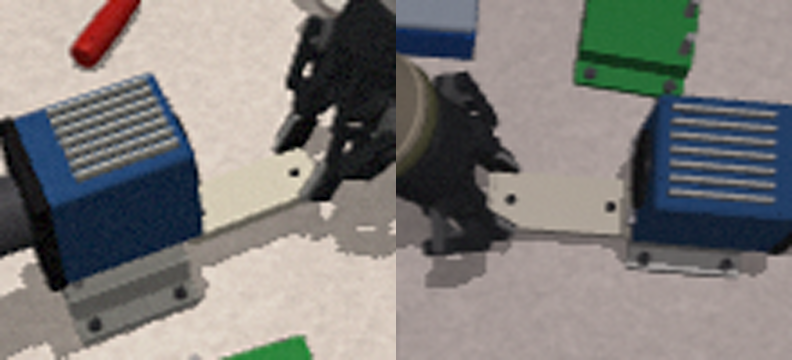

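The top crop shows the white packer held flat, running from (490,205) to the camera's free end at (632,205), with its nose just short of the bracket. I'll check its lateral line and heading from the mask.

```bash
python3 - <<'E'
from h import *
T=load('top0.pkl')
g=lambda u,v:(280+(u-396)/3.6,120+v/3.6)
P=onz(T,[g(520,172),g(625,175),g(520,231),g(625,235)],39);print(P[:,:2].round(1))
m1,m2=(P[0]+P[2])/2,(P[1]+P[3])/2;print(m1,m2,np.degrees(np.arctan2(*(m2-m1)[[1,0]])))
bt=np.array([617.8,-250]);d=goal(-93.4)[1][:2];n=np.array([-d[1],d[0]])
print('lateral off',(m1[:2]-bt)@n,(m2[:2]-bt)@n)
E
```

```text
[[ 642.5 -115.5]
 [ 641.3 -195.8]
 [ 596.  -115.1]
 [ 594.  -194.8]]
[ 619.24926846 -115.32366207   39.        ] [ 617.63767454 -195.28978311   39.        ] -91.15455183129838
lateral off -6.540447711547816 -3.4067042988534384
```

Emit:
{"api": "step_arm", "payload": {
  "targets": [
    [[4,0,6,0,0,0],[4,0,6,0,0,0],[3,-10,6,0,0,0],[2,-20,6,0,0,0],[1.4,-30,6,0,0,0],[0.8,-40,6,0,0,0],[0.2,-50,6,0,0,0],[-0.2,-58,6,0,0,0],[-0.2,-58,6,0,0,0]]
  ]
}}

```text
time: 7.38
tool_pos: [622.0, -175.6, 26.6]
tcp_rot: [-179.6, 32.1, 86.7]
ft_force: [0.3, -0.3, -0.4]
finger_gap: 41.8
grip_force: 61.0
```

Emit:
{"api": "step_arm", "payload": {
  "targets": [
    [[-0.3,-5,0,0,0,0],[-0.6,-10,0,0,0,0],[-0.7,-12,0,0,0,0],[-0.8,-14,0,0,0,0],[-0.8,-14,0,0,0,0]]
  ]
}}

```text
time: 7.8
tool_pos: [621.8, -187.5, 26.6]
tcp_rot: [-179.6, 32.1, 86.8]
ft_force: [0.1, -0.1, -0.7]
finger_gap: 41.8
grip_force: 61.0
```

Emit:
{"api": "step_arm", "payload": {
  "targets": [
    [[-0.1,-2,0,0,0,0],[-0.2,-4,0,0,0,0],[-0.3,-5,0,0,0,0],[-0.3,-5,0,0,0,0]]
  ]
}}

```text
time: 8.13
tool_pos: [621.4, -192.5, 26.6]
tcp_rot: [-179.6, 32.1, 86.8]
ft_force: [0.2, 0.6, -1.0]
finger_gap: 41.9
grip_force: 61.0
```

Emit:
{"api": "step_arm", "payload": {
  "targets": [
    [[-0.1,-1,0,0,0,0],[-0.1,-2,0,0,0,0],[-0.2,-3,0,0,0,0],[-0.2,-3,0,0,0,0]]
  ]
}}

```text
time: 8.47
tool_pos: [621.5, -194.1, 26.2]
tcp_rot: [-179.6, 31.9, 86.8]
ft_force: [-0.4, 6.8, 0.3]
finger_gap: 41.7
grip_force: 61.4
```

Pins felt at TCP y = -194, against a predicted -194.6. Now back off slightly, set the packer down on the bracket, and release and regrip so it's truly flat for the probe.

Emit:
{"api": "step_arm", "payload": {
  "targets": [
    [[0.1,2.5,0,0,0,0],[0.1,2.5,-2,0,0,0],[0.1,2.5,-3,0,0,0],[0.1,2.5,-3,0,0,0]]
  ]
}}

```text
time: 8.8
tool_pos: [621.0, -193.0, 23.2]
tcp_rot: [-179.6, 32.1, 86.8]
ft_force: [0.3, -0.4, -0.6]
finger_gap: 41.6
grip_force: 61.0
```

Emit:
{"api": "step_arm", "payload": {
  "targets": [
    [[0,0,-1,0,0,0],[0,0,-2,0,0,0],[0,0,-2,0,0,0]]
  ]
}}

```text
time: 9.05
tool_pos: [621.4, -193.0, 21.8]
tcp_rot: [-179.6, 32.1, 86.8]
ft_force: [-0.3, 1.1, 2.7]
finger_gap: 42.1
grip_force: 61.3
```

Emit:
{"api": "step_arm", "payload": {
  "targets": [
    [[0,0,0,0,0,0],[0,0,0,0,0,0],[0,0,0,0,0,0]]
  ],
  "fingers": -0.2
}}

```text
time: 9.3
tool_pos: [621.4, -192.9, 21.5]
tcp_rot: [-179.6, 32.1, 86.8]
ft_force: [-0.2, 0.5, 0.0]
finger_gap: 51.4
grip_force: 0.0
```

Emit:
{"api": "step_arm", "payload": {
  "targets": [
    [[0,0,0,0,0,0],[0,0,0,0,0,0],[0,0,0,0,0,0],[0,0,0,0,0,0]]
  ],
  "fingers": 1,
  "newtons": 100
}}

```text
time: 9.63
tool_pos: [621.4, -192.9, 21.9]
tcp_rot: [-179.6, 32.1, 86.8]
ft_force: [-1.0, 1.3, 3.2]
finger_gap: 40.4
grip_force: 100.4
```

```bash
python3 st.py
```

```text
t 9.63 pos [ 621.4 -192.9   21.9] F [-1.    1.28  3.21] tau [ 0.08  0.29 -0.16] gap 40.4 grip 100.4
joints [ -4.  27.  90. -35.  68.  14.]
```

Emit:
{"api": "step_arm", "payload": {
  "targets": [
    [[0,0,3,0,0,0],[0,0,6,0,0,0],[0,0,8,0,0,0],[0,0,8,0,0,0]]
  ]
}}

```text
time: 9.97
tool_pos: [621.8, -192.9, 30.2]
tcp_rot: [-179.7, 32.1, 86.8]
ft_force: [-0.3, 0.7, -0.8]
finger_gap: 40.5
grip_force: 100.9
```

Emit:
{"api": "step_arm", "payload": {
  "targets": [
    [[0,0,1,0,0,0],[0,0,1.5,0,0,0],[0,0,1.5,0,0,0]]
  ]
}}

```text
time: 10.22
tool_pos: [621.3, -192.8, 31.1]
tcp_rot: [-179.6, 32.1, 86.8]
ft_force: [0.5, -0.1, -1.0]
finger_gap: 40.6
grip_force: 100.9
```

Emit:
{"api": "step_arm", "payload": {
  "targets": [
    [[0,0,1,0,0,0],[0,0,1.5,0,0,0],[0,0,1.5,0,0,0]]
  ]
}}

```text
time: 10.47
tool_pos: [621.4, -192.9, 32.7]
tcp_rot: [-179.6, 32.1, 86.8]
ft_force: [-0.1, 0.5, -0.3]
finger_gap: 40.4
grip_force: 100.9
```

Emit:
{"api": "step_arm", "payload": {
  "targets": [
    [[0,0,1,0,0,0],[0,0,1,0,0,0],[0,0,1,0,0,0]]
  ]
}}

```text
time: 10.72
tool_pos: [621.4, -192.8, 33.7]
tcp_rot: [-179.6, 32.1, 86.8]
ft_force: [-1.0, -0.2, -1.6]
finger_gap: 40.6
grip_force: 100.9
```

Emit:
{"api": "step_arm", "payload": {
  "targets": [
    [[0,0,1,0,0,0],[0,0,1,0,0,0],[0,0,1,0,0,0]]
  ]
}}

```text
time: 10.97
tool_pos: [621.4, -192.8, 34.7]
tcp_rot: [-179.6, 32.1, 86.8]
ft_force: [-0.2, -0.5, -0.9]
finger_gap: 40.6
grip_force: 100.9
```

```bash
python3 st.py
```

```text
t 10.97 pos [ 621.4 -192.8   34.7] F [-0.22 -0.55 -0.93] tau [ 0.32  0.04 -0.04] gap 40.6 grip 100.9
joints [ -4.  26.  90. -35.  69.  14.]
```

Emit:
{"api": "step_arm", "payload": {
  "targets": [
    [[0,0,1,0,0,0],[0,0,1,0,0,0],[0,0,1,0,0,0]]
  ]
}}

```text
time: 11.22
tool_pos: [621.4, -192.9, 35.7]
tcp_rot: [-179.6, 32.1, 86.8]
ft_force: [-0.2, -0.1, -1.4]
finger_gap: 40.6
grip_force: 100.9
```

```bash
python3 st.py
```

```text
t 11.22 pos [ 621.4 -192.9   35.7] F [-0.22 -0.08 -1.42] tau [ 0.33 -0.08  0.  ] gap 40.6 grip 100.9
joints [ -4.  26.  90. -35.  69.  14.]
```

Emit:
{"api": "step_arm", "payload": {
  "targets": [
    [[0,0,1,0,0,0],[0,0,1,0,0,0],[0,0,1,0,0,0]]
  ]
}}

```text
time: 11.47
tool_pos: [621.4, -192.8, 36.6]
tcp_rot: [-179.6, 32.1, 86.8]
ft_force: [1.0, -0.3, -1.4]
finger_gap: 40.7
grip_force: 100.9
```

```bash
python3 st.py
```

```text
t 11.47 pos [ 621.4 -192.8   36.6] F [ 0.97 -0.32 -1.43] tau [ 0.35 -0.06 -0.01] gap 40.7 grip 100.9
joints [ -4.  26.  90. -35.  69.  14.]
```

Emit:
{"api": "step_arm", "payload": {
  "targets": [
    [[0,0,1,0,0,0],[0,0,1,0,0,0],[0,0,1,0,0,0]]
  ]
}}

```text
time: 11.72
tool_pos: [621.3, -192.8, 37.5]
tcp_rot: [-179.6, 32.1, 86.8]
ft_force: [0.3, -0.0, -1.9]
finger_gap: 40.6
grip_force: 101.0
```

```bash
python3 st.py
```

```text
t 11.72 pos [ 621.3 -192.8   37.5] F [ 0.3  -0.05 -1.85] tau [0.49 0.03 0.06] gap 40.6 grip 101.0
joints [ -4.  25.  90. -35.  69.  13.]
```

Emit:
{"api": "step_arm", "payload": {
  "targets": [
    [[0,0,0.8,0,0,0],[0,0,0.8,0,0,0],[0,0,0.8,0,0,0]]
  ]
}}

```text
time: 11.97
tool_pos: [621.3, -192.8, 38.3]
tcp_rot: [-179.6, 32.1, 86.8]
ft_force: [0.1, -0.2, -1.8]
finger_gap: 40.6
grip_force: 101.0
```

```bash
python3 st.py
```

```text
t 11.97 pos [ 621.3 -192.8   38.3] F [ 0.11 -0.25 -1.84] tau [ 0.56 -0.05  0.01] gap 40.6 grip 101.0
joints [ -4.  25.  90. -35.  69.  13.]
```

Emit:
{"api": "step_arm", "payload": {
  "targets": [
    [[0,0,0.7,0,0,0],[0,0,0.7,0,0,0],[0,0,0.7,0,0,0]]
  ]
}}

```text
time: 12.22
tool_pos: [621.3, -192.8, 39.0]
tcp_rot: [-179.6, 32.1, 86.8]
ft_force: [-0.1, 0.7, -2.9]
finger_gap: 40.7
grip_force: 101.1
```

```bash
python3 st.py
```

```text
t 12.22 pos [ 621.3 -192.8   39. ] F [-0.09  0.73 -2.87] tau [ 0.68 -0.05 -0.03] gap 40.7 grip 101.1
joints [ -4.  25.  90. -35.  69.  13.]
```

Emit:
{"api": "step_arm", "payload": {
  "targets": [
    [[0,0,0.6,0,0,0],[0,0,0.6,0,0,0],[0,0,0.6,0,0,0]]
  ]
}}

```text
time: 12.47
tool_pos: [621.3, -192.8, 39.6]
tcp_rot: [-179.6, 32.1, 86.8]
ft_force: [-0.3, 0.8, -2.6]
finger_gap: 40.9
grip_force: 101.1
```

```bash
python3 st.py
```

```text
t 12.47 pos [ 621.3 -192.8   39.6] F [-0.3   0.75 -2.6 ] tau [ 0.79  0.01 -0.04] gap 40.9 grip 101.1
joints [ -4.  25.  90. -35.  69.  13.]
```

Torque about x rises from the 0.33 baseline at z≈36.5, against 21.9 at rest. That makes the lift about 14.6 mm and the gap about 24.6 mm, so I need a 26 mm pack: white 10 plus yellow 16. Now lower, push home and release.

Emit:
{"api": "step_arm", "payload": {
  "targets": [
    [[0,0,-5,0,0,0],[0,0,-10,0,0,0],[0,0,-15,0,0,0],[0,0,-16.2,0,0,0],[0,0,-16.2,0,0,0]]
  ]
}}

```text
time: 12.88
tool_pos: [620.9, -192.9, 22.7]
tcp_rot: [-179.5, 32.1, 86.9]
ft_force: [-0.6, 0.2, -1.3]
finger_gap: 40.7
grip_force: 101.4
```

Emit:
{"api": "step_arm", "payload": {
  "targets": [
    [[0,0,-0.7,0,0,0],[0,0,-0.7,0,0,0]]
  ]
}}

```text
time: 13.05
tool_pos: [621.5, -192.9, 22.9]
tcp_rot: [-179.6, 32.1, 86.8]
ft_force: [0.2, 0.3, 0.1]
finger_gap: 40.4
grip_force: 101.4
```

Emit:
{"api": "step_arm", "payload": {
  "targets": [
    [[0,0,-0.7,0,0,0],[0,0,-0.7,0,0,0]]
  ]
}}

```text
time: 13.22
tool_pos: [621.6, -192.9, 22.3]
tcp_rot: [-179.6, 32.1, 86.8]
ft_force: [0.0, 0.1, -1.4]
finger_gap: 40.6
grip_force: 101.5
```

```bash
python3 st.py
```

```text
t 13.22 pos [ 621.6 -192.9   22.3] F [ 0.02  0.06 -1.42] tau [ 0.24  0.01 -0.01] gap 40.6 grip 101.5
joints [ -4.  27.  90. -35.  68.  14.]
```

Emit:
{"api": "step_arm", "payload": {
  "targets": [
    [[-0.1,-1.5,0,0,0,0],[-0.1,-2.5,0,0,0,0],[-0.1,-2.5,0,0,0,0]]
  ]
}}

```text
time: 13.47
tool_pos: [621.7, -193.9, 22.2]
tcp_rot: [-179.7, 31.9, 86.8]
ft_force: [-1.1, 8.5, 1.6]
finger_gap: 40.4
grip_force: 102.2
```

Emit:
{"api": "step_arm", "payload": {
  "targets": [
    [[0,0,-0.6,0,0,0],[0,0,-0.6,0,0,0]]
  ]
}}

```text
time: 13.63
tool_pos: [621.8, -193.9, 22.1]
tcp_rot: [-179.7, 32.0, 86.8]
ft_force: [-1.8, 9.1, 6.1]
finger_gap: 40.4
grip_force: 102.6
```

```bash
python3 st.py
```

```text
t 13.63 pos [ 621.8 -193.9   22.1] F [-1.81  9.07  6.05] tau [ 1.23  0.43 -0.49] gap 40.4 grip 102.6
joints [ -4.  27.  90. -35.  68.  14.]
```

Emit:
{"api": "step_arm", "payload": {
  "targets": [
    [[0,0,0,0,0,0],[0,0,0,0,0,0],[0,0,0,0,0,0]]
  ],
  "fingers": -0.26,
  "newtons": 60
}}

```text
time: 13.88
tool_pos: [621.3, -195.6, 21.7]
tcp_rot: [-179.6, 32.1, 86.8]
ft_force: [0.1, -0.5, 0.6]
finger_gap: 53.3
grip_force: 0.0
```

Emit:
{"api": "step_arm", "payload": {
  "targets": [
    [[1,20,2,0,0,0],[3,50,3,0,0,0],[5,90,30,0,0,0],[5,130,70,0,0,0],[10,170,80,0,0,0],[20,210,80,0,0,0],[30,250,80,0,0,0],[40,290,80,0,0,0],[48,330,80,0,0,0],[48,370,80,0,0,0],[48,402,60,0,0,0],[48,402,40,0,0,0]]
  ]
}}

```text
time: 14.88
tool_pos: [670.8, 214.1, 63.8]
tcp_rot: [-180.0, 31.8, 86.9]
ft_force: [0.4, 0.9, 1.0]
finger_gap: 53.8
grip_force: 0.0
```

```bash
python3 st.py -92.4 670.3 208.8 10;python3 - <<'E'
from h import *
from bench import vision
d=vision.snapshot('top');hsv=cv2.cvtColor(d['img'],cv2.COLOR_BGR2HSV)
print(rect(d,cv2.inRange(hsv,(22,140,50),(32,255,255)),16))
crop=d['img'][120:220,280:390];pickle.dump(d,open('t5.pkl','wb'))
E
```

```text
t 14.88 pos [670.8 214.1  63.8] F [0.42 0.88 0.97] tau [ 0.25 -0.04 -0.02] gap 53.8 grip 0.0
joints [ 28.  47.  56. -27.  94.  33.]
(array([ -0.5,  -5.3, -53.8]), array([-0.004, -0.   ,  0.013]))
[(249, -265, 93, 89, -85.7, array([371., 317.])), (667, 180, 111, 48, 87.6, array([208., 160.]))]
```

Emit:
{"api": "step_arm", "payload": {
  "targets": [
    [[0,3,0,0,0,0.013],[0,3,-25,0,0,0.013],[0,3,-30,0,0,0.013],[0,3,-30,0,0,0.013],[0,3,-30,0,0,0.013]]
  ]
}}

```text
time: 15.35
tool_pos: [669.4, 208.2, 32.3]
tcp_rot: [-179.6, 32.1, 87.5]
ft_force: [-0.3, -0.6, -0.2]
finger_gap: 53.6
grip_force: 0.0
```

```bash
python3 st.py -92.4 670.3 208.8 -9
```

```text
t 15.35 pos [669.4 208.2  32.3] F [-0.29 -0.61 -0.18] tau [ 0.21 -0.   -0.02] gap 53.6 grip 0.0
joints [ 27.  49.  57. -27.  92.  33.]
(array([  0.9,   0.6, -41.3]), array([ 0.002, -0.006,  0.006]))
```

Emit:
{"api": "step_arm", "payload": {
  "targets": [
    [[1,0.5,-20,0,0,0],[1,0.5,-24,0,0,0],[1,0.5,-27,0,0,0],[1,0.5,-30,0,0,0],[1,0.5,-32,0,0,0],[1,0.5,-32,0,0,0]]
  ]
}}

```text
time: 15.85
tool_pos: [670.4, 210.1, -0.2]
tcp_rot: [-179.6, 32.1, 87.5]
ft_force: [0.5, -0.3, 1.1]
finger_gap: 53.8
grip_force: 0.0
```

Emit:
{"api": "step_arm", "payload": {
  "targets": [
    [[0,0,-3,0,0,0],[0,0,-6,0,0,0],[0,0,-8,0,0,0],[0,0,-8.5,0,0,0],[0,0,-8.5,0,0,0]]
  ]
}}

```text
time: 16.27
tool_pos: [670.0, 210.1, -9.4]
tcp_rot: [-179.6, 32.1, 87.6]
ft_force: [0.7, 0.8, -0.3]
finger_gap: 53.4
grip_force: 0.0
```

Emit:
{"api": "step_arm", "payload": {
  "targets": [
    [[0,0,0,0,0,0],[0,0,0,0,0,0],[0,0,0,0,0,0],[0,0,0,0,0,0]]
  ],
  "fingers": 1,
  "newtons": 100
}}

```text
time: 16.6
tool_pos: [670.6, 210.5, -8.5]
tcp_rot: [-179.7, 32.0, 87.5]
ft_force: [0.5, 1.2, 2.2]
finger_gap: 40.9
grip_force: 103.2
```

Emit:
{"api": "step_arm", "payload": {
  "targets": [
    [[0,0,20,0,0,0],[0,0,60,0,0,0],[0,-20,90,0,0,0],[-6,-60,90,0,0,0],[-12,-100,90,0,0,-0.016],[-18,-140,90,0,0,-0.016],[-24,-180,90,0,0,-0.016],[-30,-220,90,0,0,-0.016],[-36,-260,80,0,0,-0.016],[-42,-295,60,0,0,-0.016],[-44,-315,48,0,0,-0.016],[-44,-315,48,0,0,-0.016]]
  ]
}}

```text
time: 17.6
tool_pos: [622.6, -109.7, 37.0]
tcp_rot: [-179.2, 32.2, 86.5]
ft_force: [-0.6, -0.5, -1.0]
finger_gap: 41.1
grip_force: 102.7
```

Emit:
{"api": "step_arm", "payload": {
  "targets": [
    [[0,0,0,0,0,0],[0,0,0,0,0,0],[0,0,0,0,0,0]]
  ]
}}

```text
time: 17.85
tool_pos: [627.6, -103.7, 40.5]
tcp_rot: [-179.8, 32.0, 86.6]
ft_force: [-1.0, 0.1, -0.2]
finger_gap: 41.3
grip_force: 102.7
```

```bash
python3 st.py -93.4 626.2 -110 36; python3 - <<'E'
from h import *
from bench import vision
a=vision.snapshot('top');b=vision.snapshot('side')
hsv=cv2.cvtColor(a['img'],cv2.COLOR_BGR2HSV);print(rect(a,cv2.inRange(hsv,(22,140,50),(32,255,255)),60))
cv2.imwrite('pics/ts6.png',np.hstack([cv2.resize(b['img'][195:295,180:290],None,fx=3.6,fy=3.6,interpolation=cv2.INTER_CUBIC),cv2.resize(a['img'][120:220,280:390],None,fx=3.6,fy=3.6,interpolation=cv2.INTER_CUBIC)]))
E
```

```text
t 17.85 pos [ 627.6 -103.7   40.5] F [-1.02  0.09 -0.24] tau [0.38 0.02 0.  ] gap 41.3 grip 102.7
joints [  4.  27.  87. -33.  74.  19.]
(array([-1.4, -6.3, -4.5]), array([ 0.001, -0.004,  0.002]))
[(252, -254, 89, 85, -85.7, array([371., 317.])), (625, -133, 109, 48, 86.9, array([323., 171.]))]
```

View pics/ts6.png

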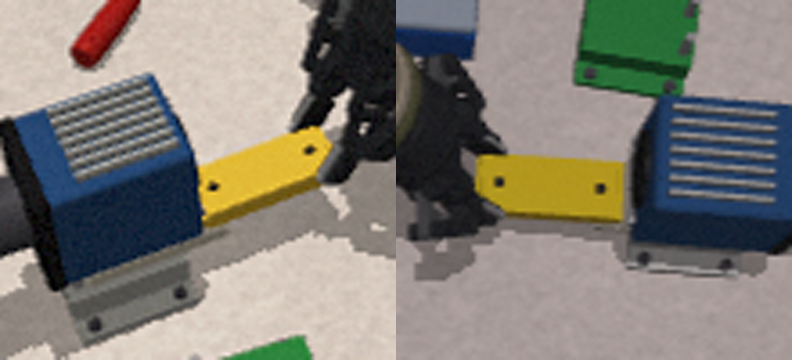

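Emit:
{"api": "step_arm", "payload": {
  "targets": [
    [[0,0,-3,0,0,0],[0,0,-6.3,0,0,0],[-1.5,-15,-6.3,0,0,0],[-2,-30,-6.3,0,0,0],[-2.6,-39,-6.3,0,0,0],[-2.6,-39,-6.3,0,0,0]]
  ]
}}

```text
time: 18.45
tool_pos: [623.4, -146.6, 33.1]
tcp_rot: [-179.6, 32.1, 86.5]
ft_force: [0.2, -0.3, 0.4]
finger_gap: 41.4
grip_force: 103.0
```

Emit:
{"api": "step_arm", "payload": {
  "targets": [
    [[0,0,-0.5,0,0,0],[0,0,-0.8,0,0,0],[0,0,-0.8,0,0,0]]
  ]
}}

```text
time: 18.7
tool_pos: [623.7, -144.1, 32.2]
tcp_rot: [-179.6, 32.1, 86.6]
ft_force: [-1.6, -1.7, 2.5]
finger_gap: 41.2
grip_force: 103.0
```

```bash
python3 st.py -93.4 623.5 -145 33.3
```

```text
t 18.7 pos [ 623.7 -144.1   32.2] F [-1.6  -1.74  2.47] tau [-0.57  0.15 -0.08] gap 41.2 grip 103.0
joints [  1.  27.  89. -34.  71.  17.]
(array([-0.2, -0.9,  1.1]), array([ 0.001, -0.006,  0.003]))
```

Emit:
{"api": "step_arm", "payload": {
  "targets": [
    [[-0.2,-4,0.3,0,0,0],[-0.5,-8,0.3,0,0,0],[-0.7,-12,0.3,0,0,0],[-0.7,-12,0.3,0,0,0]]
  ]
}}

```text
time: 19.03
tool_pos: [623.5, -156.2, 32.7]
tcp_rot: [-179.7, 32.1, 86.6]
ft_force: [1.7, 0.4, 3.3]
finger_gap: 41.5
grip_force: 103.4
```

```bash
python3 st.py
```

```text
t 19.03 pos [ 623.5 -156.2   32.7] F [1.71 0.4  3.31] tau [-0.26 -0.15  0.17] gap 41.5 grip 103.4
joints [ -1.  26.  89. -34.  70.  16.]
```

Emit:
{"api": "step_arm", "payload": {
  "targets": [
    [[-0.2,-4,0,0,0,0],[-0.5,-8,0,0,0,0],[-0.7,-12,0,0,0,0],[-0.7,-12,0,0,0,0]]
  ]
}}

```text
time: 19.37
tool_pos: [623.2, -167.6, 33.0]
tcp_rot: [-179.7, 32.0, 86.6]
ft_force: [1.0, 4.2, 7.1]
finger_gap: 41.7
grip_force: 103.8
```

```bash
python3 st.py
```

```text
t 19.37 pos [ 623.2 -167.6   33. ] F [1.01 4.2  7.1 ] tau [ 0.08 -0.09  0.13] gap 41.7 grip 103.8
joints [ -2.  26.  89. -34.  70.  16.]
```

Emit:
{"api": "step_arm", "payload": {
  "targets": [
    [[-0.2,-3,0.7,0,0,0],[-0.5,-6,0.7,0,0,0],[-0.7,-10,0.7,0,0,0],[-0.7,-10,0.7,0,0,0]]
  ]
}}

```text
time: 19.7
tool_pos: [622.3, -177.6, 33.4]
tcp_rot: [-179.7, 32.0, 86.6]
ft_force: [1.3, 3.7, 5.0]
finger_gap: 41.1
grip_force: 103.6
```

```bash
python3 st.py
```

```text
t 19.7 pos [ 622.3 -177.6   33.4] F [1.31 3.74 5.01] tau [ 0.24 -0.18  0.24] gap 41.1 grip 103.6
joints [ -3.  26.  90. -35.  69.  15.]
```

Emit:
{"api": "step_arm", "payload": {
  "targets": [
    [[-0.2,-3,0,0,0,0],[-0.5,-6,0,0,0,0],[-0.6,-10,0,0,0,0],[-0.6,-10,0,0,0,0]]
  ]
}}

```text
time: 20.03
tool_pos: [621.7, -187.6, 33.4]
tcp_rot: [-179.7, 32.0, 86.6]
ft_force: [0.6, 3.7, 6.3]
finger_gap: 41.1
grip_force: 103.6
```

```bash
python3 st.py
```

```text
t 20.03 pos [ 621.7 -187.6   33.4] F [0.59 3.7  6.34] tau [ 0.22 -0.09  0.17] gap 41.1 grip 103.6
joints [ -3.  26.  90. -35.  69.  14.]
```

Steady at about 4 N of push. Now the last few millimetres to the pins.

Emit:
{"api": "step_arm", "payload": {
  "targets": [
    [[-0.2,-2,0.3,0,0,0],[-0.3,-4,0.3,0,0,0],[-0.3,-5,0.3,0,0,0],[-0.3,-5,0.3,0,0,0]]
  ]
}}

```text
time: 20.37
tool_pos: [621.2, -192.2, 33.4]
tcp_rot: [-179.7, 32.0, 86.6]
ft_force: [0.4, 4.9, 5.5]
finger_gap: 41.4
grip_force: 103.7
```

Emit:
{"api": "step_arm", "payload": {
  "targets": [
    [[-0.1,-1.5,0,0,0,0],[-0.1,-2,0,0,0,0],[-0.1,-2,0,0,0,0]]
  ]
}}

```text
time: 20.62
tool_pos: [621.2, -193.7, 33.4]
tcp_rot: [-179.7, 32.0, 86.6]
ft_force: [0.1, 8.5, 6.1]
finger_gap: 41.1
grip_force: 104.0
```

```bash
python3 st.py
```

```text
t 20.62 pos [ 621.2 -193.7   33.4] F [0.13 8.47 6.06] tau [ 0.83  0.06 -0.1 ] gap 41.1 grip 104.0
joints [ -4.  26.  90. -35.  69.  14.]
```

Home: pins felt at y≈-193.5. Release, regrip, then lift a fraction of a millimetre. The torque will show how hard the foot is squeezed (0.38 with the yellow held in air).

Emit:
{"api": "step_arm", "payload": {
  "targets": [
    [[0,0,0,0,0,0],[0,0,0,0,0,0],[0,0,0,0,0,0]]
  ],
  "fingers": -0.2
}}

```text
time: 20.87
tool_pos: [619.9, -195.0, 32.5]
tcp_rot: [-179.5, 32.1, 86.7]
ft_force: [0.4, -0.9, -0.6]
finger_gap: 51.4
grip_force: 0.0
```

Emit:
{"api": "step_arm", "payload": {
  "targets": [
    [[0,0,0,0,0,0],[0,1,0,0,0,0],[0,1,0,0,0,0],[0,1,0,0,0,0]]
  ],
  "fingers": 1,
  "newtons": 100
}}

```text
time: 21.2
tool_pos: [620.3, -194.3, 33.2]
tcp_rot: [-179.6, 32.1, 86.6]
ft_force: [-0.6, -2.1, 1.0]
finger_gap: 41.4
grip_force: 101.5
```

```bash
python3 st.py
```

```text
t 21.2 pos [ 620.3 -194.3   33.2] F [-0.59 -2.08  0.95] tau [-0.19  0.21 -0.06] gap 41.4 grip 101.5
joints [ -4.  26.  90. -35.  69.  14.]
```

Emit:
{"api": "step_arm", "payload": {
  "targets": [
    [[0,0,0.6,0,0,0],[0,0,0.6,0,0,0],[0,0,0.6,0,0,0]]
  ]
}}

```text
time: 21.45
tool_pos: [620.2, -194.0, 33.4]
tcp_rot: [-179.6, 32.1, 86.6]
ft_force: [0.0, -2.4, -2.5]
finger_gap: 41.5
grip_force: 101.3
```

```bash
python3 st.py
```

```text
t 21.45 pos [ 620.2 -194.    33.4] F [ 0.01 -2.42 -2.53] tau [0.02 0.   0.06] gap 41.5 grip 101.3
joints [ -4.  26.  90. -35.  69.  14.]
```

Emit:
{"api": "step_arm", "payload": {
  "targets": [
    [[0,0,0.5,0,0,0],[0,0,0.5,0,0,0],[0,0,0.5,0,0,0]]
  ]
}}

```text
time: 21.7
tool_pos: [620.3, -193.8, 33.9]
tcp_rot: [-179.6, 32.0, 86.6]
ft_force: [0.4, -2.9, -3.9]
finger_gap: 41.2
grip_force: 101.4
```

```bash
python3 st.py
```

```text
t 21.7 pos [ 620.3 -193.8   33.9] F [ 0.42 -2.93 -3.91] tau [ 0.19 -0.02 -0.05] gap 41.2 grip 101.4
joints [ -4.  26.  90. -35.  69.  14.]
```

Emit:
{"api": "step_arm", "payload": {
  "targets": [
    [[0,0,0.4,0,0,0],[0,0,0.4,0,0,0],[0,0,0.4,0,0,0]]
  ]
}}

```text
time: 21.95
tool_pos: [620.3, -193.7, 34.3]
tcp_rot: [-179.6, 32.0, 86.7]
ft_force: [-0.5, -3.1, -4.0]
finger_gap: 41.1
grip_force: 101.4
```

```bash
python3 st.py
```

```text
t 21.95 pos [ 620.3 -193.7   34.3] F [-0.53 -3.09 -3.95] tau [ 0.49  0.09 -0.09] gap 41.1 grip 101.4
joints [ -4.  26.  90. -35.  69.  14.]
```

The lift is resisted at once: about 3 N beyond the packer's weight within 1 mm, plus 3 N of friction along y. The foot is squeezed, consistent with about 1.5 mm. Now lower, nudge home, release and retreat.

Emit:
{"api": "step_arm", "payload": {
  "targets": [
    [[0,0,-1,0,0,0],[0,0,-1.4,0,0,0],[0,-1,-1.4,0,0,0],[0,-2,-1.4,0,0,0],[0,-2,-1.4,0,0,0]]
  ]
}}

```text
time: 22.37
tool_pos: [621.0, -194.9, 33.3]
tcp_rot: [-179.6, 32.0, 86.6]
ft_force: [-1.1, 4.9, -1.3]
finger_gap: 41.1
grip_force: 102.1
```

Emit:
{"api": "step_arm", "payload": {
  "targets": [
    [[0,0,0,0,0,0],[0,0,0,0,0,0],[0,0,0,0,0,0]]
  ],
  "fingers": -0.2
}}

```text
time: 22.62
tool_pos: [621.2, -196.1, 34.0]
tcp_rot: [-179.7, 32.1, 86.6]
ft_force: [0.4, -0.4, -0.9]
finger_gap: 51.3
grip_force: 0.0
```

Emit:
{"api": "step_arm", "payload": {
  "targets": [
    [[0.5,10,0,0,0,0],[1.5,25,0,0,0,0],[3,50,10,0,0,0],[5,90,30,0,0,0],[5,130,60,0,0,0],[5,170,80,0,0,0],[5,200,80,0,0,0],[5,200,80,0,0,0]]
  ]
}}

```text
time: 23.28
tool_pos: [627.4, 13.0, 116.4]
tcp_rot: [-180.0, 31.8, 86.8]
ft_force: [1.2, 0.0, -0.2]
finger_gap: 51.4
grip_force: 0.0
```

```bash
python3 st.py; python3 - <<'E'
from h import *
from bench import vision
a=vision.snapshot('top');b=vision.snapshot('side')
hsv=cv2.cvtColor(a['img'],cv2.COLOR_BGR2HSV);print(rect(a,cv2.inRange(hsv,(22,140,50),(32,255,255)),58))
cv2.imwrite('pics/ts7.png',np.hstack([cv2.resize(b['img'][205:285,190:270],None,fx=5,fy=5,interpolation=cv2.INTER_CUBIC),cv2.resize(a['img'][130:210,310:390],None,fx=5,fy=5,interpolation=cv2.INTER_CUBIC)]))
E
```

```text
t 23.28 pos [627.4  13.  116.4] F [ 1.2   0.05 -0.18] tau [ 0.23 -0.07  0.04] gap 51.4 grip 0.0
joints [ 14.  25.  81. -30.  85.  23.]
[(252, -254, 89, 85, -85.7, array([372., 316.]))]
```

View pics/ts7.png

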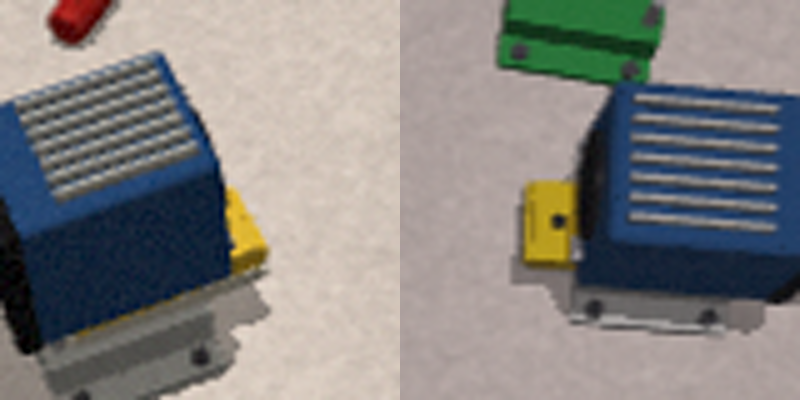

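The top crop shows the yellow packer's end at (523,222), square and just beyond the camera's free end, and the side crop shows it flat on the white. One numeric check, then I hand in if it passes.

```bash
python3 - <<'E'
from h import *
from bench import r
T=load('top0.pkl');g=lambda u,v:(310+(u-402)/5,130+(v-2)/5)
P=onz(T,[g(526,183),g(523,260)],56)[:,:2];m=P.mean(0);d=goal(-93.4)[1][:2]
c=m+55*d;bt=np.array([617.8,-250]);home=bt-25*d
e=c-home;v=P[0]-P[1];ang=np.degrees(np.arctan2(v[1],v[0]))
print(P,'along',e@d,'lat',e@[-d[1],d[0]],'edge ang',ang)
if abs(e@d)<8 and np.linalg.norm(e)<10: print(r.hand_in())
E
```

```text
[[ 642.45296391 -168.79796919]
 [ 599.392881   -166.38706505]] along -2.447640734437124 lat -1.7698633926610072 edge ang -3.204605102755768
the job is handed in; nothing more can be done
None
```

I handed the job in with white (10 mm) under yellow (16 mm), flat and home against the pins, released and with the arm clear; the gap felt like about 24.6 mm, so the foot should be squeezed roughly 1.4 mm (inferred from feel, not measured), and no verdict was shown.

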